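Switch on the dust extractor with the stylus

TASK

Take the wooden-handled stylus out of its stand and, with its steel tip, reach in under the clear dust shield of the green control desk and flip the yellow rocker: press its raised far half firmly, but without forcing it, until it is fully home against its stop. Then put the stylus back upright in its stand, seated on its collar, and let go. Keep the gripper itself off the control desk, leave the four black rockers as they are and do not disturb the other things on the table.

Things in the scene. Friction and masses are not known exactly. Their poses are not given: they have to be found in the camera images.
- console: fixed green control desk, 160 deep (x) by 250 wide (y) by 138 mm high. Origin: centre of its underside; x points away from the operator, z up. Its grey panel slopes up toward +x at 30 degrees to the level: outward normal (-0.5, 0, 0.866) in this frame. Five rockers at 26 mm pitch along y (-52 to 52 mm), each with a tab of its colour below it; their order varies. Touch it only with the stylus
- shield_edge (a point): middle of the front edge of the desk's clear shield, on its underside (desk x = -13, z = 131 mm). The shield is level, 4 mm thick, as wide as the desk, and runs from here back (+x), so the rockers' far halves (pressed-home point at desk x = -7, z = 88 mm) cannot be reached straight from above; a tool along the panel's normal passes 16 mm in front of the edge
- rib (a point): foot of the middle of the rocker row, on the panel. Aluminium ribs 3 mm thick, 50 mm long stand on the panel between the rockers, 13 mm high (7 mm above the rocker pivots), leaving 23 mm clear for each rocker. Axes as the desk's
- yellow_press (a point): middle of the raised far (uphill) half of the yellow rocker, on its face, 10 mm from the pivot: where to press; moves with the rocker. The half is 15 mm long and 17 mm wide; press toward the panel, along its inward normal. The point sinks about 5 mm (the outer edge 7 mm) until the half lies parallel to the panel, when it is on its stop
- sw_yellow_base: seat of the yellow rocker; origin at its pivot, middle of its width, 6 mm off the panel; axes as the desk's (level); the uphill half lies on the +x side of the desk's frame
- sw_yellow (a joint): yellow rocker angle, rad: 0 = off (far, uphill half raised), 0.5 = on (far half fully pressed, flat on its stop). Held by stiff friction: about 5 to 10 N at the press point moves it, it stays where it is left and the force rises sharply at the stop
- sw_a (a joint): angle of a black rocker, rad: off (about 0) at the start, to be left off
- sw_a_base: seat of that black rocker; origin at its pivot, 6 mm off the panel; axes as the desk's
- sw_b (a joint): angle of a black rocker, rad: off (about 0) at the start, to be left off
- sw_b_base: seat of that black rocker; origin at its pivot, 6 mm off the panel; axes as the desk's
- sw_c (a joint): angle of a black rocker, rad: on (about 0.5) at the start, to be left on
- sw_c_base: seat of that black rocker; origin at its pivot, 6 mm off the panel; axes as the desk's
- sw_d (a joint): angle of a black rocker, rad: on (about 0.5) at the start, to be left on
- sw_d_base: seat of that black rocker; origin at its pivot, 6 mm off the panel; axes as the desk's
- stylus_grip (a point): centre of the stylus's handle, light wood, 16 x 16 x 60 mm; z runs along the stylus from tip to butt, x and y square to the handle's faces. Below the handle a brass collar 26 mm across, 5 mm thick, then a steel shaft 6 mm across. It starts upright in the stand, collar resting on the stand's top, so this point is then 35 mm above the top
- stylus: the same stylus, about 80 g; origin at the centre of the underside of its collar, 35 mm below the handle's centre, z toward the butt. The blunt steel shaft is clamped fast, but set to a different length each time: it sticks out 62 to 82 mm below the collar, hidden in the stand at first, so find the tip by touch or by eye
- stand_top (a point): mouth of the hole, centre of the stand's top face, 90 mm above the table. The stand is a fixed brown wooden block 70 x 70 x 90 mm with an upright hole 14 mm across, 85 mm deep, with a 2 mm chamfer, into which the shaft fits loosely
- vase: loose stone vase 80 mm across, 125 mm high; origin at the centre of its underside; leave alone
- goblet: loose white stone goblet 52 mm across, 75 mm high; origin at the centre of its underside; leave alone
- bottle: loose water bottle 64 mm across, 190 mm high; origin at the centre of its underside; leave alone
- dish: loose dark metal dish 120 mm across, 28 mm high; origin at the centre of its underside; leave alone
- mallet: loose hammer lying on the table, handle toward its -x; leave alone
- chisel: loose hand tool lying on the table, handle toward its -x; leave alone
- blank: loose pale stone blank 104 mm across, 90 mm high; origin at the centre of its underside; leave alone

How it is judged:
By the outcome, as a careful person would: the job done as asked, in the order asked, and still so for the second after the job is handed in, with the robot touching nothing.
It also fails if it takes over 48 s, if anything falls off the work surface, if the arm or the gripper's body presses on something with over 40 N, if the wrist force passes 120 N, or if a joint passes its speed limit or range.

ROBOT

A 6-joint arm with a two-finger parallel gripper is mounted at the origin on the work surface. World frame = base frame: x ahead of the robot, y to its left, z up, the work surface at z = 0. Lengths are in m, angles in rad, forces in N, time in s.
With the tool pointing down it reaches from about 0.4 to 0.925 m from the base axis. Payload 3.4 kg.
Tool frame: the origin (TCP) lies midway between the tips of the shut fingers; the grasp point (between the pads) lies 19 mm behind it; z points along the fingers, y is the line along which they close (so a half turn about z gives the same grasp; the last joint's range is limited). The gripper opens to 85 mm and grips with 20 to 120 N. Pads are 22 mm wide; open, the fingers measure 114 mm over their backs; the gripper's body (76 mm by 85 mm) begins 54 mm behind the grasp point. The pads swing forward as they close: fully open they stand 13 mm farther back than shut.
Start: joints at [-1.347, 0.307, 1.506, -0, 1.328, -0.073], TCP at [0.168, -0.55, 0.231] pointing down, gripper open.
Joint ranges: [-3.12, 3.12], [-1.05, 2.28], [0.14, 2.33], [-1.42, 4.57], [0.1, 2.73], [-2.68, 2.68]. Speed limits (rad/s): [2.57, 2.57, 3.14, 3.14, 3.14, 3.14].

INTERFACE

Orientations are given as a unit quaternion [w, x, y, z].
In Python, from workcell import readout, viewer, job gives the robot as it stands.
- The arm moves only by the tool jog_arm, never from a script. Its arguments are lists of equal length, an entry for each row: "delta_pos": the shift along the tool's x, y, z in cm, a list of three; "turn": the turn about the tool's z in rad; "grip": the finger opening in cm, from 0 to 8.54. In form: {"delta_pos": [[dx, dy, dz], ...], "turn": [turn, ...], "grip": [grip, ...]}. A call has 1 to 12 rows; each row shifts and turns the commanded pose from where the row before left it, along the tool's axes as they then stand; what a row does not reach is not made up. A row lasts 1/8 s, in which the tool goes at most 62.5 mm and 10.7 degrees, less where a joint would pass 70% of its speed; a pose out of reach is approached as far as the arm can. A call is refused whole if a number of a shift passes 6.25 or a number of a turn 0.188, either way. A call with a gripper value outside its range is refused whole. The fingers move at their own pace and stop on an object; "grip_force" is the grip in N (left out, the last holds). Time passes only in rows, so rows that do not move let the fingers close. It gives the time, the measured TCP pose, the force, the opening and the grip force at its end, in the units of the state.
- readout.get_state(): the state, without advancing time (a new reading comes with each control period).
- viewer.snapshot(name): name is "side" or "top"; returns the picture (384x512x3 uint8, blue, green, red); there is no depth.
- viewer.camera_model(name): a dict with "mtx" (3x3 intrinsics, pixels), "T" (4x4, takes a point from camera to world coordinates). Camera axes: x right, y down, z forward; pixel columns grow to the right and rows downward; lengths in m; the calibration is good to about 2 mm. A picture is of the moment at which its call begins. camera_model takes no time and is no camera call.
- job.close_job(): hands the job in; it is judged then, once.
The state is a dict: "clock": time; "q": joint angles; "qvel": joint speeds; "joint_efforts": joint torques, N m; "tcp_pos": TCP position; "tcp_rot": TCP orientation; "ft_force": force on the tool from outside, world axes, zero at the start; "ft_torque": the same for the moment, N m; "gripper_width": finger opening in m; "grip_force": force on a finger pad.
Only numpy, scipy, OpenCV 4.12 (cv2) and the standard library are available. Lean on these libraries where they do the work, as an engineer would, in place of code of your own. Each camera call takes 0.05 s, during which the arm holds its last target. There are 200 camera calls.

## Working session

There is one attempt and no reset: what is moved stays moved. The work goes in short steps, Python scripts to look and compute and a tool call to move; the robot and the scene stay as the last step left them, time stands still between calls to the robot, and variables do not carry over. Pictures are saved under pics/ and viewed, at most 10 in all, crops included, and the job is handed in when it is done.

Besides the shell and the picture viewer there is one more tool, called after ">>>" in YAML: its name, and indented under it one key for each argument. jog_arm: Moves the arm, as the interface text tells. Its arguments: {"type":"object","properties":{"delta_pos":{"type":"array"},"turn":{"type":"array"},"grip":{"type":"array"},"grip_force":{"type":"number"}},"required":["delta_pos","turn","grip"]}

```bash
ls; mkdir -p pics
python3 - <<'E'
from workcell import readout, viewer, job
import cv2,numpy as np
for n in("side","top"):
    im=viewer.snapshot(n); cv2.imwrite(f"pics/{n}0.png",im)
    m=viewer.camera_model(n); print(n,np.round(m["mtx"],1).tolist(),np.round(m["T"],4).tolist())
print(readout.get_state())
E
```

```text
pics
side [[461.2, 0.0, 258.2], [0.0, 461.2, 197.8], [0.0, 0.0, 1.0]] [[-0.8657, -0.3165, 0.3879, 0.0235], [-0.5006, 0.537, -0.679, 0.9411], [0.0066, -0.782, -0.6232, 0.932], [0.0, 0.0, 0.0, 1.0]]
top [[395.6, 0.0, 257.3], [0.0, 395.6, 189.8], [0.0, 0.0, 1.0]] [[0.0059, -0.9887, 0.1501, 0.383], [-0.9999, -0.0044, 0.0109, 0.0182], [-0.0101, -0.1501, -0.9886, 1.0984], [0.0, 0.0, 0.0, 1.0]]
{'clock': 0.1, 'q': array([-1.34750311e+00,  3.07465992e-01,  1.50753858e+00,  1.28049372e-06,
        1.32838482e+00, -7.34853109e-02]), 'qvel': array([-0.00023512, -0.00208017, -0.00291571, -0.00066087,  0.00202953,
       -0.00200449]), 'joint_efforts': array([ 1.02319311e-03, -4.58527780e+01, -2.52608138e+01, -1.02510512e-04,
        5.54957733e-03,  2.58121716e-06]), 'tcp_pos': array([ 0.16800122, -0.5492622 ,  0.23049316]), 'tcp_rot': array([-8.95896056e-04,  9.89010124e-01,  1.47845079e-01, -6.66088056e-05]), 'ft_force': array([0.99542292, 0.37279394, 0.65913855]), 'ft_torque': array([-0.02673083,  0.0493997 ,  0.00605539]), 'grip_force': 0.0, 'gripper_width': 0.08541367972517493}
```

View pics/side0.png

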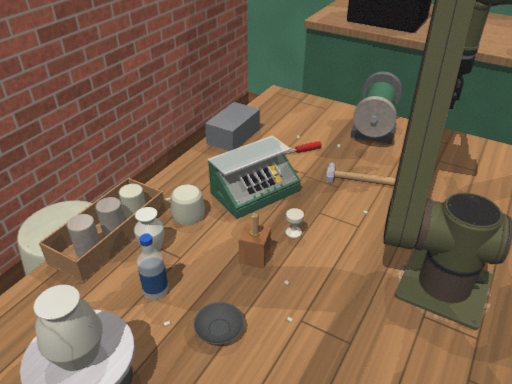

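View pics/top0.png

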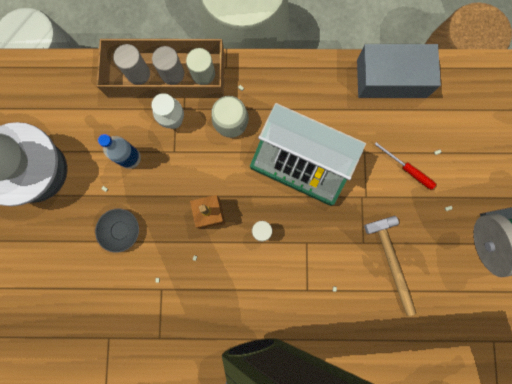

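The yellow rocker is at the right end of the row (top view about 318,177), the stand is at top (207,211) and side (256,243), and the goblet is near (262,231). I'll enlarge the desk and the stand.

Run:
```python
import cv2,numpy as np
t=cv2.imread("pics/top0.png");s=cv2.imread("pics/side0.png")
def c(im,x,y,w,h,f): return cv2.resize(im[y:y+h,x:x+w],(w*f,h*f),interpolation=cv2.INTER_CUBIC)
a=c(t,245,100,125,106,4);b=c(t,185,190,50,53,4)
cv2.imwrite("pics/c1.png",np.hstack([a,np.vstack([b,np.zeros((a.shape[0]-b.shape[0],200,3),np.uint8)])]))
a=c(s,203,135,100,80,5);b=c(s,235,205,45,65,5)
a=np.vstack([a,np.zeros((0,a.shape[1],3),np.uint8)])
b=np.vstack([b,np.zeros((400-325,225,3),np.uint8)])
cv2.imwrite("pics/c2.png",np.hstack([a,b]))
```

```text
(no output)
```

View pics/c1.png

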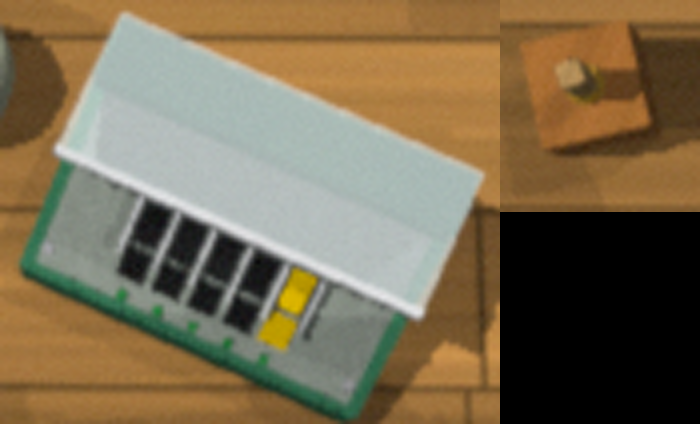

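View pics/c2.png

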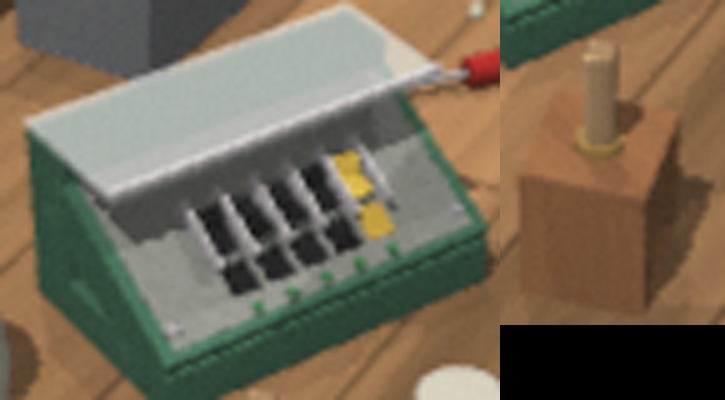

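Top crop: shield front edge runs (58,150)–(422,315), with the yellow rocker rightmost at (297,290). The handle butt is at (573,73) and the collar at (582,80). Side crop: shield front corners are (110,197) and (437,72), with the handle upright at (600,50)–(600,142). Next I triangulate these points.

```bash
cat > h.py <<'E'
import numpy as np,cv2
from workcell import readout, viewer
from scipy.optimize import least_squares
M={n:viewer.camera_model(n) for n in("top","side")}
def proj(n,p):
    p=np.atleast_2d(p);T=np.linalg.inv(M[n]["T"]);c=p@T[:3,:3].T+T[:3,3];u=c@M[n]["mtx"].T
    return u[:,:2]/u[:,2:]
def ray(n,uv):
    d=M[n]["T"][:3,:3]@np.linalg.solve(M[n]["mtx"],[uv[0],uv[1],1]);return M[n]["T"][:3,3],d/np.linalg.norm(d)
def plane(n,uv,z):
    o,d=ray(n,uv);return o+d*(z-o[2])/d[2]
def tri(ut,us):
    (o1,d1),(o2,d2)=ray("top",ut),ray("side",us)
    s=np.linalg.lstsq(np.c_[d1,-d2],o2-o1,rcond=None)[0];a,b=o1+s[0]*d1,o2+s[1]*d2
    return (a+b)/2,np.linalg.norm(a-b)
def c1(x,y): return np.array([245+(x+.5)/4-.5,100+(y+.5)/4-.5])
def c1b(x,y): return np.array([185+(x-499.5)/4-.5,190+(y+.5)/4-.5])
def c2(x,y): return np.array([203+(x+.5)/5-.5,135+(y+.5)/5-.5])
def c2b(x,y): return np.array([235+(x-499.5)/5-.5,205+(y+.5)/5-.5])
E
python3 - <<'E'
from h import *
np.set_printoptions(precision=4,suppress=True)
P=[("fl",(-13,125,133),c1(58,151),c2(110,196)),("fr",(-13,-125,133),c1(422,314),c2(437,73)),
("rot",(-11,-52,92),c1(297,290),c2(357,182))]
for n,m,a,b in P: print(n,*tri(a,b))
def W(v,m):
    c,s=np.cos(v[2]),np.sin(v[2]);m=np.array(m)/1e3;return np.c_[v[0]+c*m[:,0]-s*m[:,1],v[1]+s*m[:,0]+c*m[:,1],m[:,2]]
m=[p[1] for p in P[:2]]
f=lambda v:np.r_[(proj("top",W(v,m))-[p[2] for p in P[:2]]).ravel(),(proj("side",W(v,m))-[p[3] for p in P[:2]]).ravel()]
r=least_squares(f,[.5,-.05,-.45]);print("desk",r.x,r.fun)
def show(m):
  for n in("top","side"): print(n,proj(n,W(r.x,m)))
# known desk points
m=[(-80,125,0),(-80,-125,0),(80,125,0),(-13,125,131),(-7,-52,88),(-15.7,-52,83),(80,125,135),(80,-125,135)]
pt=proj("top",W(r.x,m));ps=proj("side",W(r.x,m))
for a,b,c in zip(m,(pt-[245,100])*4+1.5,(ps-[203,135])*5+2): print(a,"c1",b,"c2",c)
print("collar",*tri(c1b(582,80),c2b(600,142)));print("butt",*tri(c1b(572,73),c2b(601,48)))
# masks
im=viewer.snapshot("top");hs=cv2.cvtColor(im,cv2.COLOR_BGR2HSV)
np.save("desk.npy",r.x)
for q in [(520,42),(628,24),(650,128),(548,150)]: print("standcorner",plane("top",c1b(*q),.09))
for q in [(525,170),(553,90),(680,122),(645,200)]: print("standcorner side",plane("side",c2b(*q),.09))
E
```

```text
fl [0.6623 0.025  0.1353] 0.00034715370888099465
fr [ 0.56   -0.2012  0.1303] 0.0005115684300010157
rot [ 0.5826 -0.1326  0.0789] 0.005772124175752173
desk [ 0.6231 -0.0933 -0.431 ] [-0.2332 -0.1449  0.3839  0.2843 -0.4957  0.6188  0.2616 -0.6685]
(-80, 125, 0) c1 [ 18.202  286.6313] c2 [174.313  428.9275]
(-80, -125, 0) c1 [343.2074 435.2441] c2 [491.3551 285.742 ]
(80, 125, 0) c1 [112.7671  88.9496] c2 [ 40.2047 296.2225]
(-13, 125, 131) c1 [ 57.0871 151.3127] c2 [107.6547 201.8349]
(-7, -52, 88) c1 [308.106  272.6828] c2 [339.7398 159.9218]
(-15.7, -52, 83) c1 [301.597  286.1071] c2 [347.6281 172.7171]
(80, 125, 135) c1 [118.8264  21.0602] c2 [ 27.615  124.3127]
(80, -125, 135) c1 [482.6179 181.691 ] c2 [351.8595   5.2693]
collar [0.4817 0.1616 0.0917] 0.004870701903125194
butt [0.4809 0.1591 0.1559] 0.0017391234103272244
standcorner [0.5085 0.2033 0.09  ]
standcorner [0.5205 0.1341 0.09  ]
standcorner [0.4536 0.1186 0.09  ]
standcorner [0.4393 0.1833 0.09  ]
standcorner side [0.5033 0.1981 0.09  ]
standcorner side [0.5236 0.1364 0.09  ]
standcorner side [0.4509 0.1239 0.09  ]
standcorner side [0.4377 0.1856 0.09  ]
```

>>> jog_arm:
  delta_pos:
    - [4, 0.5, 0]
    - [5.6, 0.7, 0]
    - [5.6, 0.7, 0]
    - [5.6, 0.7, 0]
    - [4, 0.5, 0]
    - [3, -2.5, 0]
    - [2, -5, 0]
    - [2, -5, 0]
    - [2, -5, 0]
    - [2, -5, 0]
    - [2, -5, 0]
    - [2, -5, 0]
  turn: [0, 0, 0, 0, 0, 0, 0, 0, 0, 0, 0, 0]
  grip: [8.54, 8.54, 8.54, 8.54, 8.54, 8.54, 8.54, 8.54, 8.54, 8.54, 8.54, 8.54]

```text
clock: 1.65
tcp_pos: [0.4626, -0.1506, 0.2312]
tcp_rot: [-0.0, 0.989, 0.148, 0.0]
ft_force: [1.1, 0.8, 0.5]
gripper_width: 0.0853
grip_force: 0.0
```

Run:
```python
import cv2,numpy as np
t=cv2.imread("pics/top0.png");s=cv2.imread("pics/side0.png")
a=cv2.resize(t[200:220,192:217],None,fx=16,fy=16,interpolation=cv2.INTER_CUBIC)
b=cv2.resize(s[208:240,243:268],None,fx=16,fy=16,interpolation=cv2.INTER_CUBIC)
a=np.vstack([a,np.zeros((b.shape[0]-a.shape[0],a.shape[1],3),np.uint8)])
cv2.imwrite("pics/c3.png",np.hstack([a,b]))
```

```text
(no output)
```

View pics/c3.png

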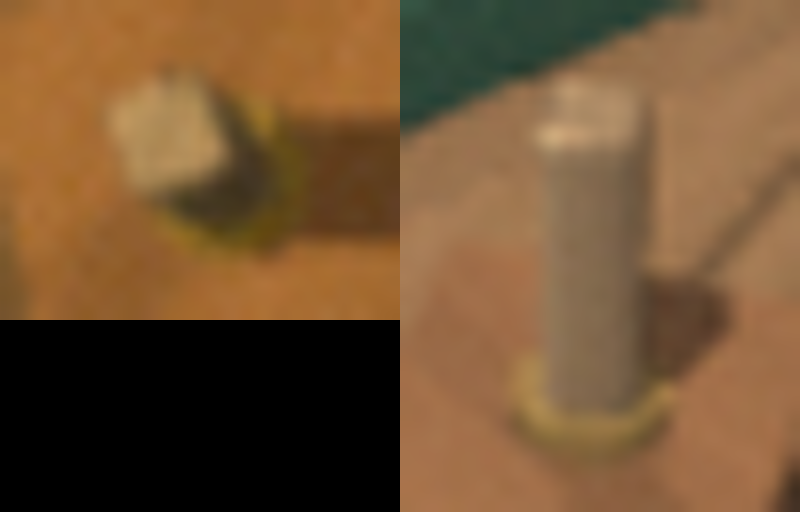

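The handle is upright. Its top-view butt corners in the crop are (108,115), (200,75), (232,160) and (140,195), giving a yaw of about 22° mod 90. The collar ring is centred near (218,170) in the top view and (592,395) in the side view.

Run:
```python
from h import *
T=lambda x,y:(192+(x+.5)/16-.5,200+(y+.5)/16-.5)
S=lambda x,y:(243+(x-399.5)/16-.5,208+(y+.5)/16-.5)
print("butt",*tri(T(170,136),S(595,112)),plane("top",T(170,136),.155),plane("side",S(595,112),.155))
print("collar",*tri(T(218,170),S(592,398)),plane("top",T(218,170),.095))
for n,uv in(("goblet",(262,231)),("vase",(167,105)),("blank",(229,112))): print(n,plane("top",uv,.09))
s=readout.get_state();print(s["q"],s["tcp_pos"])
```

```text
butt [0.48050075 0.16022555 0.15573001] 0.0017843043612370427 [0.48140477 0.16069611 0.155     ] [0.48003601 0.15928838 0.155     ]
collar [0.48093941 0.16149502 0.09390799] 0.0030862165619212024 [0.482264   0.16195504 0.095     ]
goblet [0.43039137 0.01685318 0.09      ]
vase [0.76414389 0.27200391 0.09      ]
blank [0.74503308 0.10592508 0.09      ]
[-4.01756691e-01  1.83127507e-01  1.68244508e+00  2.12613347e-04
  1.27610168e+00  8.72569757e-01] [ 0.46255116 -0.15058911  0.23116693]
```

>>> jog_arm:
  delta_pos:
    - [1.8, -4.87, 0]
    - [1.8, -4.87, 0]
    - [1.8, -4.87, 0]
    - [1.8, -4.87, 0]
    - [1.8, -4.87, 0]
    - [1.83, -4.86, 0]
    - [0, 0, 0]
    - [0, 0, 2]
  turn: [0, 0, 0, 0, 0, 0, -0.087, 0]
  grip: [8.54, 8.54, 8.54, 8.54, 8.54, 8.54, 8.54, 8.54]

```text
clock: 2.65
tcp_pos: [0.482, 0.1601, 0.2122]
tcp_rot: [-0.0, 0.981, 0.192, 0.002]
ft_force: [-0.0, -0.2, -0.2]
gripper_width: 0.0856
grip_force: 0.0
```

Run:
```python
from h import *
s=readout.get_state();print(s["q"],s["tcp_pos"],s["tcp_rot"])
from scipy.spatial.transform import Rotation as R
r=R.from_quat(s["tcp_rot"],scalar_first=True);print(r.as_matrix(), r.inv().apply(np.array([.4808,.1605,.111])-s["tcp_pos"])*100)
```

```text
[ 2.37573980e-01  2.28273959e-01  1.67328833e+00 -7.78366426e-05
  1.23669711e+00  1.42160267e+00] [0.48195081 0.1600944  0.21215199] [-3.68728308e-05  9.81355746e-01  1.92192928e-01  1.66662425e-03]
[[ 9.26118201e-01  3.77219392e-01  3.25692917e-03]
 [ 3.77219146e-01 -9.26123754e-01  7.12997518e-04]
 [ 3.28527595e-03  5.68256060e-04 -9.99994442e-01]] [-0.12450929 -0.08672255 10.11479674]
```

>>> jog_arm:
  delta_pos:
    - [-0.1, -0.1, 3]
    - [0, 0, 4]
    - [0, 0, 3.1]
    - [0, 0, 0]
    - [0, 0, 0]
    - [0, 0, 0]
    - [0, 0, 0]
    - [0, 0, 0]
    - [0, 0, 0]
  turn: [0, 0, 0, 0, 0, 0, 0, 0, 0]
  grip: [8.54, 8.54, 8.54, 5, 1.2, 1.2, 1.2, 1.2, 1.2]
  grip_force: 40

```text
clock: 3.78
tcp_pos: [0.4805, 0.1594, 0.1116]
tcp_rot: [-0.0, 0.982, 0.191, 0.001]
ft_force: [0.0, -0.8, 6.2]
gripper_width: 0.0155
grip_force: 41.6
```

>>> jog_arm:
  delta_pos:
    - [0, 0, -2]
    - [0, 0, -3]
    - [0, 0, -4]
    - [0, 0, -1]
    - [0, 0, 0]
    - [0, 0, 0]
  turn: [0, 0, 0, 0, 0, 0]
  grip: [1.2, 1.2, 1.2, 1.2, 1.2, 1.2]

```text
clock: 4.53
tcp_pos: [0.4784, 0.1589, 0.2088]
tcp_rot: [0.0, 0.982, 0.191, -0.001]
ft_force: [0.5, -0.4, -1.6]
gripper_width: 0.0154
grip_force: 40.8
```

Run:
```python
from h import *
s=readout.get_state();p=s["tcp_pos"];print(p,s["ft_force"])
im=viewer.snapshot("side");cv2.imwrite("pics/side1.png",im)
for z in(-.016,-.078,-.098): print(proj("side",p+[0,0,z]))
u=proj("side",p+[0,0,-.05])[0].astype(int);print(u)
x0,y0=u[0]-20,u[1]-35
cv2.imwrite("pics/c4.png",cv2.resize(im[y0:y0+70,x0:x0+45],None,fx=8,fy=8,interpolation=cv2.INTER_CUBIC));print(x0,y0)
```

```text
[0.47839544 0.15892644 0.20883182] [ 0.53488703 -0.36187147 -1.60206263]
[[255.37826944 203.32410814]]
[[255.31196075 221.67382012]]
[[255.29146735 227.34499049]]
[255 213]
235 178
```

View pics/c4.png

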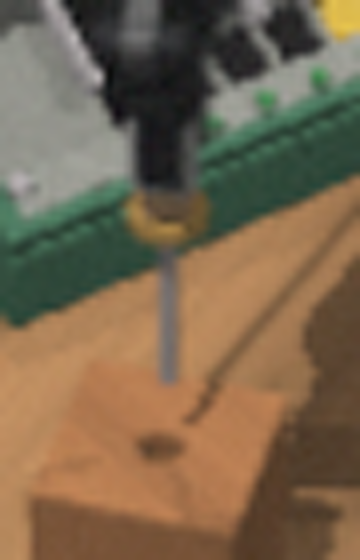

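The tip is at crop (170,383) and the hole at (160,447). That gives a shaft of about 69 mm below the collar. Since the tool can only point down, I'll re-insert about 22 mm and lean the stylus in the grip against the hole's rim by moving along tool −x.

>>> jog_arm:
  delta_pos:
    - [0.1, 0, 1.5]
    - [0.1, 0, 1.5]
    - [0, 0, 1.5]
    - [0, 0, 0.75]
    - [0, 0, 0]
    - [-0.4, 0, 0]
    - [-0.6, 0, 0.02]
    - [-0.7, 0, 0.03]
    - [-0.7, 0, 0.03]
    - [-0.7, 0, 0.03]
  turn: [0, 0, 0, 0, 0, 0, 0, 0, 0, 0]
  grip: [1.2, 1.2, 1.2, 1.2, 1.2, 1.2, 1.2, 1.2, 1.2, 1.2]
  grip_force: 25

```text
clock: 5.82
tcp_pos: [0.4543, 0.1489, 0.1576]
tcp_rot: [-0.0, 0.982, 0.191, 0.003]
ft_force: [4.3, 2.3, -2.2]
gripper_width: 0.0153
grip_force: 41.0
```

Run:
```python
from h import *
s=readout.get_state();print(s)
```

```text
{'clock': 5.825, 'q': array([2.27948559e-01, 2.44510377e-01, 1.81065086e+00, 5.32391847e-04,
       1.08133906e+00, 1.41482943e+00]), 'qvel': array([-0.01664092, -0.06896745,  0.11008149, -0.00095684, -0.04093345,
       -0.01696375]), 'joint_efforts': array([-3.04365959e-01, -3.80841923e+01, -1.85290682e+01, -4.88992464e-01,
        2.26995148e+00,  2.99462769e-02]), 'tcp_pos': array([0.45433136, 0.14889568, 0.15764822]), 'tcp_rot': array([-3.26726168e-04,  9.81653165e-01,  1.90658138e-01,  2.53606314e-03]), 'ft_force': array([ 4.25684104,  2.28134639, -2.18551892]), 'ft_torque': array([ 0.57126597, -1.13896833, -0.00852323]), 'grip_force': 40.96386730670929, 'gripper_width': 0.015253177715242604}
```

>>> jog_arm:
  delta_pos:
    - [-0.6, 0, 0.05]
    - [-0.6, 0, 0.05]
    - [-0.6, 0, 0.05]
    - [-0.5, 0, 0.05]
    - [0, 0, 0]
    - [0, 0, 0]
  turn: [0, 0, 0, 0, 0, 0]
  grip: [1.2, 1.2, 1.2, 1.2, 1.2, 1.2]

```text
clock: 6.58
tcp_pos: [0.4325, 0.14, 0.1557]
tcp_rot: [-0.0, 0.982, 0.191, 0.002]
ft_force: [2.8, 1.6, 4.3]
gripper_width: 0.0153
grip_force: 42.0
```

Run:
```python
from h import *
s=readout.get_state();print(s["tcp_pos"],s["tcp_rot"],s["ft_force"],s["ft_torque"])
im=viewer.snapshot("side");p=s["tcp_pos"]
u=proj("side",p+[0,0,-.03])[0].astype(int);x0,y0=u[0]-35,u[1]-40;print(x0,y0)
cv2.imwrite("pics/c5.png",cv2.resize(im[y0:y0+70,x0:x0+70],None,fx=8,fy=8,interpolation=cv2.INTER_CUBIC))
```

```text
[0.43254564 0.14000914 0.15574557] [-6.11982955e-05  9.81645355e-01  1.90709004e-01  1.57107041e-03] [2.77133189 1.5881149  4.31847014] [ 0.41018467 -0.93134708 -0.0140442 ]
239 184
```

View pics/c5.png

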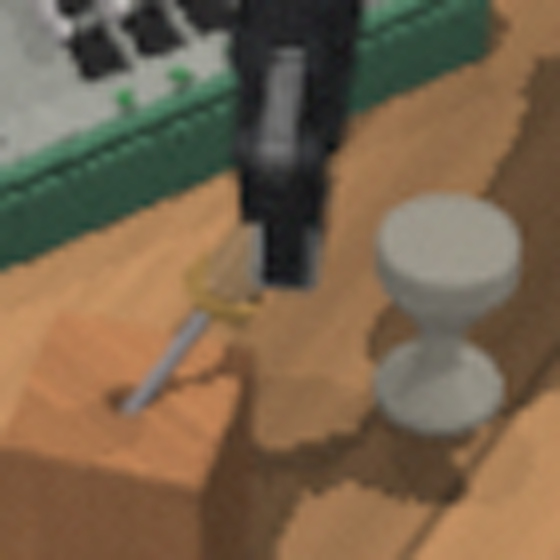

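The stylus leans about 29° with its tip still in the hole at about (130,405). I'll lift it out, turn to the desk's yaw and pre-position.

>>> jog_arm:
  delta_pos:
    - [0, 0, -2]
    - [0, 0, -4]
    - [0, 0, -4]
    - [0, 0, 0]
    - [0, 0, 0]
    - [0, 0, 0]
    - [0, 0, 0]
    - [3.6, 3.7, 0]
    - [3.6, 3.7, 0]
    - [3.6, 3.7, 0]
    - [3.6, 3.7, 0]
    - [3.6, 3.7, 0]
  turn: [0, 0, 0.1, 0.179, 0.179, 0.179, 0.178, 0, 0, 0, 0, 0]
  grip: [1.2, 1.2, 1.2, 1.2, 1.2, 1.2, 1.2, 1.2, 1.2, 1.2, 1.2, 1.2]
  grip_force: 60

```text
clock: 8.12
tcp_pos: [0.515, -0.1046, 0.2532]
tcp_rot: [-0.0, 0.977, -0.214, -0.003]
ft_force: [0.4, 0.9, 0.3]
gripper_width: 0.0153
grip_force: 60.8
```

>>> jog_arm:
  delta_pos:
    - [0, 0, 2]
    - [0, 0, 1]
    - [0, 0, 0]
  turn: [0, 0, 0]
  grip: [1.2, 1.2, 1.2]

```text
clock: 8.5
tcp_pos: [0.5152, -0.1026, 0.223]
tcp_rot: [-0.0, 0.977, -0.214, -0.003]
ft_force: [0.2, 0.2, -0.9]
gripper_width: 0.0153
grip_force: 60.8
```

Run:
```python
from h import *
s=readout.get_state();p=s["tcp_pos"];print(p,s["tcp_rot"],s["ft_force"])
from scipy.spatial.transform import Rotation as R
Rm=R.from_quat(s["tcp_rot"],scalar_first=True).as_matrix()
out=[]
for n in("top","side"):
    im=viewer.snapshot(n);cv2.imwrite(f"pics/{n}2.png",im)
    u=proj(n,p+Rm@[.053,0,.077])[0];c=proj(n,p+Rm@[.02,0,.017])[0];print(n,"tip pred",u,"collar",c)
    x0,y0=int(u[0])-28,int(u[1])-30;print(x0,y0)
    out.append(cv2.resize(im[y0:y0+56,x0:x0+50],None,fx=8,fy=8,interpolation=cv2.INTER_CUBIC))
cv2.imwrite("pics/c6.png",np.hstack(out))
```

```text
[ 0.51524196 -0.10259523  0.22301369] [-1.34198904e-04  9.76901712e-01 -2.13669243e-01 -2.91248099e-03] [ 0.20667906  0.24192747 -0.87073413]
top tip pred [320.12413694 175.78313576] collar [318.22125604 183.64445581]
292 145
side tip pred [278.05245352 156.25180404] collar [285.39413983 144.22552103]
250 126
```

View pics/c6.png

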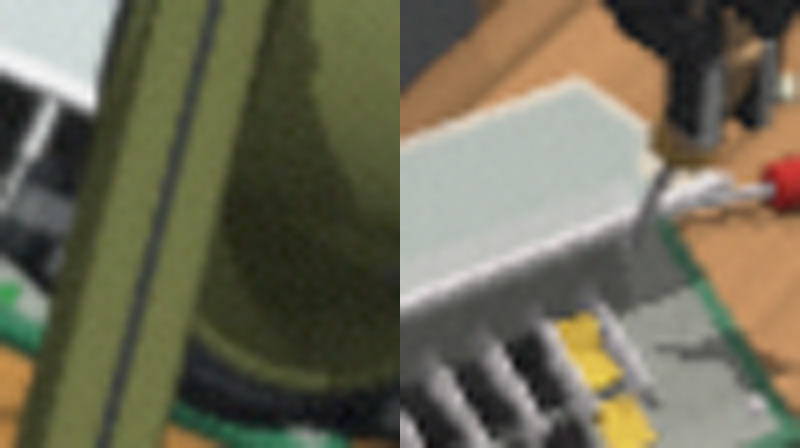

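The arm hides the tip in the top view. In the side view the collar is at about (688,150) and the tip at (640,240), both close to the prediction. I'll fit the tilt from the shaft direction and derive the approach.

```bash
cat > d.py <<'E'
from h import *
from scipy.spatial.transform import Rotation as R
v=np.load("desk.npy");c,sn=np.cos(v[2]),np.sin(v[2]);D=np.array([[c,-sn,0],[sn,c,0],[0,0,1]]);o=np.array([v[0],v[1],0])
w2d=lambda p:(D.T@(p-o))*1e3
def tool(s): return s["tcp_pos"],R.from_quat(s["tcp_rot"],scalar_first=True).as_matrix()
tip=lambda th:np.array([.1098*np.sin(th),0,-.019+.1098*np.cos(th)])
E
python3 - <<'E'
from d import *
p,Rm=tool(readout.get_state());np.set_printoptions(precision=2,suppress=True)
for d in(22,24,26,28,30):
  t=np.radians(d);print(d,proj("side",p+Rm@tip(t))[0],w2d(p+Rm@tip(t)),proj("side",p+Rm@(tip(t)*0+[.041*np.sin(t),0,-.019+.041*np.cos(t)]))[0])
print("tool yaw",np.degrees(np.arctan2(Rm[1,0],Rm[0,0])),"desk",np.degrees(v[2]),"tcp",w2d(p))
print(proj("side",o+D@[-.0157,-.052,.083]),proj("side",o+D@[-.0095,-.052,.0923]))
im=cv2.imread("pics/side0.png");h=cv2.cvtColor(im,cv2.COLOR_BGR2HSV);m=cv2.inRange(h,(20,150,140),(32,255,255));m[:, :262]=0;m[:,290:]=0;m[:155]=0;m[190:]=0
print(cv2.connectedComponentsWithStats(m)[2:])
im=cv2.imread("pics/top0.png");h=cv2.cvtColor(im,cv2.COLOR_BGR2HSV);m=cv2.inRange(h,(20,150,140),(32,255,255));m[:, :300]=0;m[:,340:]=0;m[:155]=0;m[195:]=0
print(cv2.connectedComponentsWithStats(m)[2:],proj("top",o+D@[-.0157,-.052,.083]))
E
```

```text
22 [279.8  158.84] [-51.47 -52.97 141.82] [285.86 144.8 ]
24 [279.12 157.91] [-47.94 -52.97 143.32] [285.59 144.44]
26 [278.46 156.96] [-44.47 -52.96 144.93] [285.33 144.07]
28 [277.8  155.98] [-41.05 -52.96 146.67] [285.07 143.7 ]
30 [277.17 154.99] [-37.7  -52.96 148.52] [284.82 143.31]
tool yaw -24.641142972833723 desk -24.69415555269859 tcp [-92.5  -52.98 224.68]
[[272.13 169.14]] [[271.04 165.84]]
(array([[     0,      0,    512,    384, 196554],
       [   270,    166,      7,      8,     29],
       [   275,    176,      6,      7,     25]], dtype=int32), array([[255.49, 191.5 ],
       [272.97, 169.31],
       [277.52, 178.76]]))
(array([[     0,      0,    512,    384, 196485],
       [   315,    167,      9,     12,     68],
       [   310,    178,      9,      9,     55]], dtype=int32), array([[255.46, 191.51],
       [318.79, 172.51],
       [314.07, 182.36]])) [[320.02 171.15]]
```

Run:
```python
from d import *
a=cv2.imread("pics/side0.png").astype(int);b=cv2.imread("pics/side2.png").astype(int)
g=np.abs(a-b).sum(2)
print("cols 274..292, rows 144..164")
for r in range(144,164): print(r,g[r,274:292])
```

```text
cols 274..292, rows 144..164
144 [ 23  28  26  23  26  24  35 241 382 372 362 274 172 143 106  90  18  13]
145 [ 28  22  31  19  23  27  17  78 271 382 393 359 308 181 113  69   4  18]
146 [ 33  22  22  18  17  35  19   7  98 379 398 398 378 309 139   4  16   4]
147 [ 27  23  16  26  23  27  20  26 212 338 232 164 229 147   3  26  23  17]
148 [ 30  22  24  31  27  26   9 120 340 251  73   7  17   7  21  24  19  26]
149 [ 18  27  24  22  30  21  14 179 315 157   8  26  15  20  24  21  25  26]
150 [ 20  26  29  29  20  16  65 250 196   5  17  23  30  25  21  25  29  17]
151 [ 32  25  24  31  32  19 201 305 132  32  20  17  21  19   8  13  13  22]
152 [ 27  28  31  26  12  66 184 149  33  30  15  16  15  26  16  16   7   5]
153 [30 31 29 28 18 50 93 22  3 14 15 12 12 11 17 13  9 20]
154 [20 21 26 20 16 40 41  3 22 15  7 11 16 17 11 19 12 10]
155 [26 24 22 23 15 21 13 13 11 18  8 14 13 11 21 18 20 20]
156 [ 5 18 14 37 51 19 12 14 14  5 23  6 18 11 12 18 18 21]
157 [ 7  2 18 17 15  3  8 11  9 11  9 18 16 10 10 15 27 19]
158 [ 3  8 14  9 19 11 15 13 12 15 20  7 18 15 17 21 20 24]
159 [ 8 17  9  3 13  9 10  5 16 19 18  5 10 19 22 19 33 26]
160 [15 11 13  4 10 24 18 10  8 21 14 17  8 14 19 17 19 20]
161 [ 8  1 15  9  6 13 22 13 16 16  7 13  8 22 15 22 16 29]
162 [ 5  5 18  8  8 15 15 10 10 13 17 15 15 13 25 32 22 14]
163 [13  9  8 15 17 11 12 17 12 20 16 20 30 55 47 50 26 21]
```

>>> jog_arm:
  delta_pos:
    - [0.7, -0.1, 1.21]
    - [0.7, 0, 1.21]
    - [0.7, 0, 1.21]
    - [0.5, 0, 0.87]
    - [0, 0, 0]
    - [0, 0, 0]
  turn: [0, 0, 0, 0, 0, 0]
  grip: [1.2, 1.2, 1.2, 1.2, 1.2, 1.2]

```text
clock: 9.35
tcp_pos: [0.5416, -0.1136, 0.1797]
tcp_rot: [-0.0, 0.977, -0.214, -0.0]
ft_force: [0.5, 0.2, -0.5]
gripper_width: 0.0152
grip_force: 60.8
```

```bash
cat > st.py <<'E'
from d import *
np.set_printoptions(precision=2,suppress=True)
s=readout.get_state();p,Rm=tool(s);q=w2d(p+Rm@tip(np.radians(28)))
dx,dz=q[0]+7,q[2]-88
print("tip desk",q,"t(normal)",-.5*dx+.866*dz,"along uphill",.866*dx+.5*dz,"F desk",D.T@s["ft_force"],"axial",np.dot(D.T@s["ft_force"],[-.5,0,.866]),"tau",s["ft_torque"])
E
python3 - <<'E'
import st
from d import *
p,Rm=st.p,st.Rm
a=cv2.imread("pics/side0.png").astype(int);im=viewer.snapshot("side");cv2.imwrite("pics/side3.png",im);g=np.abs(a-im.astype(int)).sum(2)
for d in(26,28,30):
  t=np.radians(d);print(d,proj("side",p+Rm@tip(t))[0],proj("side",p+Rm@[.041*np.sin(t),0,-.019+.041*np.cos(t)])[0])
for r in range(148,172): print(r,g[r,264:290])
E
```

```text
tip desk [-14.01 -52.5  101.78] t(normal) 15.433920596826265 along uphill 0.818467976891748 F desk [ 0.41  0.41 -0.47] axial -0.6061578012951284 tau [-0.02  0.02 -0.02]
26 [272.71 164.95] [279.14 152.82]
28 [272.09 164.  ] [278.89 152.46]
30 [271.47 163.02] [278.65 152.08]
148 [ 36  30  31  30  33  31  30  38  42  32  34  10 142 456 459 459 444 347
 287 344 449 494 536 518 417 269]
149 [ 35  39  28  34  36  33  39  36  29  35   6  69 270 462 455 437 430 339
 292 299 299 499 568 478 274 107]
150 [ 36  32  38  27  31  28  32  36  36  34  16 199 302 408 469 447 396 308
 317 268 155 245 346 282 132  41]
151 [ 36  32  34  39  35  34  48  42  42  36  41 267 321 348 394 468 421 318
 267 200  68  41  28  23  26   8]
152 [ 23  33  25  41  28  29  31  28  36  37  23 222 346 374 400 402 260 123
 108  61   2  12  21  33  24  27]
153 [ 33  34  32  30  27  31  32  34  39  35  28 233 383 313 306 224 131  51
  45  17  12  19  21  21  18  15]
154 [ 32  41  37  36  40  34  35  30  39  21  19  65 184 189 167 115  71  62
  47  21  19  19  23  18  23  22]
155 [42 32 34 27 34 34 34 37 34 36 31 10 58 64 82
[... 877 characters left out ...]
18  92  13  20  15  86  40
  11  87  64  45  59  91  79  57]
166 [ 12   6  14  16  11  27  17   6  17  52 143  57   2  35  10 104 147 119
 101 129 103  85  94  99  75  27]
167 [ 12  12   7  16   2  34   6  13  22   7  21   2  29  14 108 152 140 144
 145 128  87  84  97  95  92  63]
168 [  8  21   6  18  17   4  33  27  26  28  26  20  29   6  86 156 152 135
 111 106 101  90  92  95  92  83]
169 [  8   3  15  17  15  33  37  22  30  25  26  19  36  19   4   3  44 127
  92  93  81  97  88  95 103  95]
170 [ 14   3  10   3   5  24  29  25  25  25  25  23  23  33  29  33  35   3
 100  92  90 102  79  88  96  86]
171 [ 3 18 17 10  6 22 30 41 33 30 29 25 29 27 26 39 59 71 45 13 91 89 89 83
 76 95]
```

>>> jog_arm:
  delta_pos:
    - [0.2, 0, 0.35]
    - [0.2, 0, 0.35]
    - [0.1, 0, 0.17]
    - [0, 0, 0]
  turn: [0, 0, 0, 0]
  grip: [1.2, 1.2, 1.2, 1.2]

```text
clock: 9.9
tcp_pos: [0.5472, -0.116, 0.1714]
tcp_rot: [0.0, 0.977, -0.214, 0.001]
ft_force: [1.3, -0.6, 1.5]
gripper_width: 0.015
grip_force: 61.0
```

```bash
python3 st.py
```

```text
tip desk [ -7.79 -52.32  93.59] t(normal) 5.231351751194188 along uphill 2.113492879797182 F desk [ 1.48 -0.01  1.5 ] axial 0.5597608663449111 tau [-0.18 -0.42  0.02]
```

>>> jog_arm:
  delta_pos:
    - [0.02, 0, 0.15]
    - [0.05, 0, 0.12]
    - [0, 0, 0]
  turn: [0, 0, 0]
  grip: [1.2, 1.2, 1.2]
  grip_force: 90

```text
clock: 10.28
tcp_pos: [0.548, -0.1163, 0.169]
tcp_rot: [0.0, 0.977, -0.214, 0.001]
ft_force: [2.2, -1.3, 4.9]
gripper_width: 0.0147
grip_force: 87.5
```

```bash
python3 st.py
```

```text
tip desk [ -6.84 -52.31  91.17] t(normal) 2.6666803325261705 along uphill 1.7196601414457402 F desk [ 2.56 -0.21  4.87] axial 2.9403201600906526 tau [-0.39 -0.75 -0.01]
```

Run:
```python
from d import *
np.set_printoptions(precision=1,suppress=True)
for y in(-43.5,-60.5):
  for nm,x,z in(("far",-7.9,95.8),("piv",-15.7,83),("near",-28.7,75.5),("tabish",-45,64)):
    q=o+D@(np.array([x,y,z])/1e3);print(y,nm,proj("top",q)[0],proj("side",q)[0])
q=[o+D@(np.array([-13,y,z])/1e3) for y in(-43.5,-60.5) for z in(131,135)];print("edge top",proj("top",np.array(q)))
for n in("top","side"):
  im=cv2.imread(f"pics/{n}0.png");x0,y0,w,h=(306,162,22,28) if n=="top" else (264,160,24,26)
  c=im[y0:y0+h,x0:x0+w].astype(int);Y=np.clip((c[...,1]+c[...,2])//2-c[...,0],0,999)
  print(n,"cols",x0)
  for i,r in enumerate(Y): print(y0+i,r)
im=viewer.snapshot("side");cv2.imwrite("pics/side4.png",im);c=im[160:186,264:288].astype(int);Y=np.clip((c[...,1]+c[...,2])//2-c[...,0],0,999)
print("now")
for i,r in enumerate(Y): print(160+i,r)
```

```text
-43.5 far [318.9 166.1] [268.6 165.6]
-43.5 piv [317.  169.8] [270. 170.]
-43.5 near [314.6 174.8] [272.4 173.9]
-43.5 tabish [311.6 181.1] [275.3 179.3]
-60.5 far [325.  168.8] [272.9 163.8]
-60.5 piv [323.  172.5] [274.2 168.3]
-60.5 near [320.6 177.5] [276.6 172.1]
-60.5 tabish [317.5 183.7] [279.6 177.5]
edge top [[320.2 165. ]
 [320.4 164.6]
 [326.4 167.8]
 [326.7 167.5]]
top cols 306
162 [2 0 0 0 0 0 0 0 0 0 0 0 0 0 0 0 0 0 0 0 0 0]
163 [2 0 2 0 0 0 0 0 0 0 0 0 0 0 0 0 0 0 0 0 0 0]
164 [0 0 0 3 5 0 0 0 0 0 0 0 0 0 0 0 0 0 0 0 0 0]
165 [0 0 0 0 0 0 0 0 0 0 0 0 0 0 0 0 0 0 0 0 0 0]
166 [ 0  0  4  3  0  4  0  0  0  0  0  1 18 11  2  0  0  0  0  0  0  0]
167 [  0   0   0   0   0   0   4   0   0   0   1  20  98 104  53  18   5   0
   0   0   0   0]
168 [  0   3   0   0   0   3   0   0   0   0   2  48 156 166 165 126  79  22
   4   0   0   0]
169 [  0   1   0   0   0   2   1   0   0   1  12  98 164 167 170 168 158 129
  41   4   0   0]
170 [  0   0   0   4   0   3   0   0   0   1  37 154 166 165 166 165 165 161
  41   0   0   2]
171 [  1   0   0   0   0   1   0   1   0   9  93 171 17
[... 5562 characters left out ...]
 105 131 131 129 126  89  24
   8   8   9   9   8   7]
179 [  2   2   1   3   2   0   1   0   2   6  33  98 130 130 132 131 110  49
   9   6   7   7   7   7]
180 [  3   3   1   1   2   0   0   2   2   3  17  72 131 131 131 131 127 100
  29   8   8   7   8   9]
181 [  1   0   1   3   0   1   0   1   0   1   7  38 106 132 134 119  89  50
  15   9   7   9   7   9]
182 [  0   1   5   8   1   1   1   2   0   1   4  13  53 112  75  36  22  10
   7   9   8   8   6   9]
183 [ 0  0  3  6  7  2  0  1  2  0  0  4 14 28 19  8  8 13 13  7  7  7  8  7]
184 [ 0  0  0  2  6  5  0  0  0  3  4  6  6  8  8  8 14 21 17  7  7  6  6  7]
185 [ 0  0  0  0  6  6  4  3  8  6  8  8  7  7  8  9 10 16 10  6  6  6  5  4]
```

My desk estimate was about 3 mm too far uphill: both views put the yellow rocker at desk (−3, +0.9) mm from the model. The tip had therefore landed on the rocker's outer edge. I'll back off, correct and press again.

>>> jog_arm:
  delta_pos:
    - [-0.25, 0, -0.43]
    - [-0.25, 0, -0.43]
    - [-0.4, -0.1, 0.23]
    - [0, 0, 0]
    - [0, 0, 0]
  turn: [0, 0, 0, 0, 0]
  grip: [1.2, 1.2, 1.2, 1.2, 1.2]

```text
clock: 10.95
tcp_pos: [0.5384, -0.111, 0.1742]
tcp_rot: [-0.0, 0.977, -0.214, -0.001]
ft_force: [-0.0, -1.4, -1.4]
gripper_width: 0.0151
grip_force: 87.6
```

```bash
python3 - <<'E'
from d import *
n=np.load("desk.npy");n[:2]+=(D@[-.003,.0009,0])[:2];np.save("desk.npy",n)
E
python3 - <<'E'
import st
from d import *
p,Rm=st.p,st.Rm
for d in (26,28,30): print(proj("side",p+Rm@tip(np.radians(d)))[0],proj("side",p+Rm@[.041*np.sin(np.radians(d)),0,-.019+.041*np.cos(np.radians(d))])[0])
a=cv2.imread("pics/side0.png").astype(int);im=viewer.snapshot("side");cv2.imwrite("pics/side5.png",im);g=np.abs(a-im.astype(int)).sum(2)
for r in range(155,170): print(r,g[r,264:284])
c=im[160:176,264:280].astype(int);Y=np.clip((c[...,1]+c[...,2])//2-c[...,0],0,999)
for i,r in enumerate(Y): print(160+i,r)
E
```

```text
tip desk [-15.09 -52.34  96.15] t(normal) 11.103112452800033 along uphill -2.9269250497319383 F desk [ 0.53 -1.25 -1.35] axial -1.4372042774050535 tau [-0.    0.04 -0.  ]
[273.16 167.12] [279.59 155.06]
[272.54 166.16] [279.35 154.7 ]
[271.92 165.19] [279.11 154.32]
155 [ 40  37  35  28  38  30  32  34  34  31  20  51 105  73  76  67  61  23
  50  77]
156 [32 39 36 30 26 39 35 29 14 28 16  9 34 54 62 56 58 53 56 34]
157 [39 32 41 34 28 30 21 19  6  8 10 11 27 31 53 61 67 55 27 20]
158 [38 33 25 29 14 19 19 17  5 13 11 17 28 11 12 11 11 10 16 17]
159 [31 25 17  9 17 14 23 17 17 10 16 35 49 26 21 17 14 22 15 19]
160 [21 16  9 16 18 20 21 15 13 11 45 88 46 16 17 27 22 10 15 21]
161 [12 18 18 13 11  5 23 10 22 39 63 84 36 11 19 18 25 18 16 15]
162 [23  1 24 16 12 15 14 14 14 26 46 60 17 20 14 14 10 23 15 17]
163 [ 5 12  8 13 16  7 11 19 16 21  8 26 15  9 27 15 22 23 11 23]
164 [16 10 29 14 10  2 19 19 26 27 14 11 23 16 10 26 30 23 30 22]
165 [  5  17  19  19  19  19  21  28  85 119  43  23  22  14  24  20  25  25
  27  26]
166 [ 16  17  14  23  47  31  48  18 100 181 106  20  89  36  23 
[... 478 characters left out ...]
 5  3  1  2  2  5  2  8 10  0  2  2  2  6  6  7]
166 [ 3  3  2  1 11 38 75 92 44 11 17  1  2  5  7  7]
167 [  2   4   1   0   6  32 118 121  98  59  33   2   1   4   9   7]
168 [  3   1   0   0   2  23  88 119 124 106  56  13   2   4   5   5]
169 [  0   1   2   1   0   6  45 124 125 119  95  51   1   2   2   3]
170 [  0   0   0   1   0   1  31  96 129 131 127 112  53   3   3   3]
171 [  0   0   1   0   0   1  11  43  99 132 131 130 102  33   2   2]
172 [  1   0   0   0   1   1   0  10  42 132 132 131 129  94  13   2]
173 [  2   1   0   0   0   0   1   2  24  94 133 127  92  58   7   3]
174 [ 2  2  2  0  1  0  0  1  7 27 73 69 23  4  4  1]
175 [ 2  2  1  0  0  0  1  0  3  4  7  6 27 55 50 34]
```

>>> jog_arm:
  delta_pos:
    - [0.17, 0, -0.1]
    - [0.15, 0, 0.26]
    - [0.1, 0, 0.17]
    - [0, 0, 0]
  turn: [0, 0, 0, 0]
  grip: [1.2, 1.2, 1.2, 1.2]

```text
clock: 11.5
tcp_pos: [0.5426, -0.1129, 0.171]
tcp_rot: [-0.0, 0.977, -0.214, -0.0]
ft_force: [0.2, 0.7, -1.2]
gripper_width: 0.0149
grip_force: 87.6
```

```bash
python3 st.py
```

```text
tip desk [-10.49 -52.38  93.04] t(normal) 6.105213141020659 along uphill -0.5021343419569528 F desk [-0.08  0.72 -1.17] axial -0.9687564222364915 tau [0.06 0.05 0.03]
```

>>> jog_arm:
  delta_pos:
    - [0.1, 0, 0.17]
    - [0.05, 0, 0.09]
    - [0, 0, 0]
  turn: [0, 0, 0]
  grip: [1.2, 1.2, 1.2]

```text
clock: 11.88
tcp_pos: [0.5441, -0.1136, 0.1688]
tcp_rot: [-0.0, 0.977, -0.214, -0.0]
ft_force: [-1.6, 1.9, 2.1]
gripper_width: 0.015
grip_force: 87.7
```

```bash
python3 st.py
```

```text
tip desk [ -8.72 -52.33  90.88] t(normal) 3.3553679213277663 along uphill -0.04633606660908707 F desk [-2.22  1.03  2.13] axial 2.95532928829307 tau [0.08 0.26 0.05]
```

>>> jog_arm:
  delta_pos:
    - [0.08, 0, 0.13]
    - [0.05, 0, 0.09]
    - [0, 0, 0]
  turn: [0, 0, 0]
  grip: [1.2, 1.2, 1.2]

```text
clock: 12.25
tcp_pos: [0.545, -0.1139, 0.1674]
tcp_rot: [-0.0, 0.977, -0.214, -0.0]
ft_force: [-4.1, 1.5, 9.5]
gripper_width: 0.0149
grip_force: 88.7
```

```bash
python3 st.py
```

```text
tip desk [ -7.83 -52.28  89.42] t(normal) 1.6450342993847697 along uphill -0.007745428562929257 F desk [-4.39 -0.37  9.47] axial 10.399420662924468 tau [ 0.2   0.7  -0.05]
```

>>> jog_arm:
  delta_pos:
    - [0.06, 0, 0.1]
    - [0.06, 0, 0.1]
    - [0, 0, 0]
  turn: [0, 0, 0]
  grip: [1.2, 1.2, 1.2]

```text
clock: 12.62
tcp_pos: [0.5453, -0.114, 0.1669]
tcp_rot: [-0.0, 0.977, -0.214, -0.0]
ft_force: [-8.5, 3.5, 20.2]
gripper_width: 0.0148
grip_force: 90.2
```

```bash
python3 st.py
```

```text
tip desk [ -7.59 -52.22  88.87] t(normal) 1.049710765854888 along uphill -0.07386542813582797 F desk [-9.22 -0.39 20.21] axial 22.10676067811261 tau [0.4  1.39 0.03]
```

Run:
```python
from d import *
im=viewer.snapshot("side");cv2.imwrite("pics/side6.png",im)
np.set_printoptions(precision=1,suppress=True)
for y in(-43.5,-60.5):
  for nm,x,z in(("far0",-7.9,95.8),("far1",-2.7,90.5),("piv",-15.7,83),("near0",-28.7,75.5),("near1",-23.5,95.8-25.6+25.6)):
    print(y,nm,proj("side",o+D@(np.array([x,y,z])/1e3))[0])
c=im[158:180,262:282].astype(int);Y=np.clip((c[...,1]+c[...,2])//2-c[...,0],0,999)
for i,r in enumerate(Y): print(158+i,r)
x0,y0=250,135
cv2.imwrite("pics/c7.png",cv2.resize(np.hstack([cv2.imread("pics/side0.png")[y0:y0+55,x0:x0+40],im[y0:y0+55,x0:x0+40]]),None,fx=10,fy=10,interpolation=cv2.INTER_CUBIC))
```

```text
-43.5 far0 [269.  166.1]
-43.5 far1 [268.  166.7]
-43.5 piv [270.3 170.6]
-43.5 near0 [272.7 174.4]
-43.5 near1 [271.9 168.4]
-60.5 far0 [273.2 164.4]
-60.5 far1 [272.2 165. ]
-60.5 piv [274.6 168.8]
-60.5 near0 [277.  172.7]
-60.5 near1 [276.2 166.7]
158 [ 2  3  2  3  2  2  3  3  2  3  3  2  3  8 20 34 38 32 22  9]
159 [ 1  3  3  2  2  1  4  3  2  2  3  3  0  2  4 11  9  8  8  3]
160 [2 1 3 2 2 4 3 5 3 3 2 2 0 2 3 3 5 4 3 5]
161 [2 3 1 3 3 2 3 4 4 2 4 0 1 1 3 4 3 5 5 5]
162 [2 1 3 4 4 4 3 4 4 4 1 0 1 2 2 2 5 4 3 4]
163 [3 4 4 4 2 4 5 4 2 3 1 0 1 3 3 4 3 5 6 4]
164 [4 3 3 4 2 3 4 4 2 1 1 0 1 2 2 3 4 6 7 7]
165 [3 4 2 2 1 1 2 3 3 1 0 0 1 2 3 6 6 7 8 8]
166 [ 5  4  2  3  0  1  3  6 13  1  9 16  0  1  2  4  6  5  5  4]
167 [ 3  4  4  4  1  2  1 25 85 41 46 53 16  1  2  2  4  5  6  5]
168 [  3   3   1   0   0   2   2  25  92 119 120 117  82  19   2   2   4   4
   4   5]
169 [  3   0   1   2   0   0   0   7  45 131 131 126 106  60  17   1   2   4
   4   3]
170 [  2   0   0   0   0   1   1   1  26  94 128 123 125 117  86  24   2   3
   3   5]
171 [  2   1   1   0   1   0   0   2   8  41  94 128 128 128 125  95  24   2
   4   5]
172 [  1   2   0   1   0   0   0   2   0   9  35 124 132 131 109  84  19   2
   3   5]
173 [ 1  1  1  1  1  1  0  0  0  2 16 68 93 76 46 23  4  2  3  6]
174 [ 0  2  2  3  0  0  0  0  0  2  6 13 16  8  3  3  4  2  2  4]
175 [ 0  0  0  2  2  0  0  0  1  0  3  1  2  2 29 56 49 34  2  6]
176 [  0   1   1   3   1   0   0   2   1   1   1   2  19  78 112 104 104  67
   5   5]
177 [  0   1   1   2   2   0   2   2   3   1   2   5  32  98 131 125 122 104
  41   7]
178 [  0   0   0   3   1   1   4   3   3   1   1   8  48 104 131 130 130 126
  90  24]
179 [  0   1   0   1   1   1   2   0   2   0   1   6  33  98 131 130 130 130
 110  48]
```

View pics/c7.png

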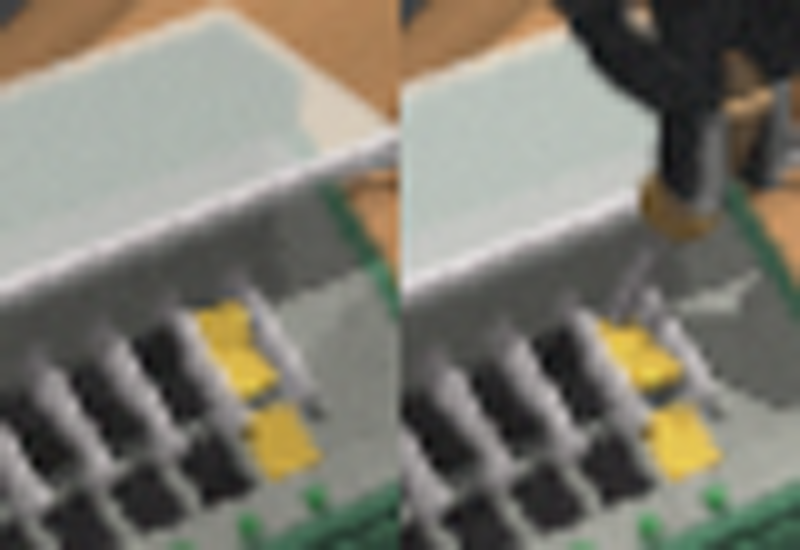

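The left half shows the rocker before pressing and the right half now. The near half has risen and the far half is down, with the shaft passing clear in front of the shield edge. A small extra push will confirm the stop.

>>> jog_arm:
  delta_pos:
    - [0.05, 0, 0.09]
    - [0, 0, 0]
  turn: [0, 0]
  grip: [1.2, 1.2]

```text
clock: 12.92
tcp_pos: [0.5454, -0.114, 0.1667]
tcp_rot: [-0.0, 0.977, -0.214, -0.001]
ft_force: [-11.0, 4.8, 24.6]
gripper_width: 0.0149
grip_force: 90.8
```

```bash
python3 st.py
```

```text
tip desk [ -7.53 -52.2   88.65] t(normal) 0.8272652661333906 along uphill -0.13437957948807838 F desk [-12.    -0.25  24.61] axial 27.312133012022805 tau [ 0.58  1.73 -0.06]
```

It moved 0.2 mm for 5 N more, so the rocker is on its stop at about 27 N. I'll retreat along the normal and return to the stand.

>>> jog_arm:
  delta_pos:
    - [-0.25, 0, -0.43]
    - [-0.75, 0, -1.3]
    - [-0.9, 0, -1.56]
    - [-0.85, 0, -1.47]
    - [0, 0, -2.3]
    - [0, 0, -2.3]
    - [-3.62, -3.67, 0]
    - [-3.62, -3.67, 0]
    - [-3.62, -3.67, 0]
    - [-3.62, -3.67, 0]
    - [-3.62, -3.67, 0]
  turn: [0, 0, 0, 0, 0, 0, 0, 0, 0, 0, 0]
  grip: [1.2, 1.2, 1.2, 1.2, 1.2, 1.2, 1.2, 1.2, 1.2, 1.2, 1.2]

```text
clock: 14.3
tcp_pos: [0.4333, 0.1404, 0.2581]
tcp_rot: [-0.0, 0.977, -0.214, 0.001]
ft_force: [0.1, -0.7, -0.5]
gripper_width: 0.015
grip_force: 87.7
```

>>> jog_arm:
  delta_pos:
    - [0, 0, 0]
    - [0, 0, 0]
    - [0, 0, 0]
    - [0, 0, 0]
    - [0, 0, 0]
    - [0, 0, 0]
    - [0, 0, 0]
  turn: [-0.163, -0.163, -0.163, -0.163, -0.163, 0, 0]
  grip: [1.2, 1.2, 1.2, 1.2, 1.2, 1.2, 1.2]

```text
clock: 15.18
tcp_pos: [0.4341, 0.139, 0.2576]
tcp_rot: [-0.0, 0.982, 0.189, 0.0]
ft_force: [-0.4, -0.3, -0.5]
gripper_width: 0.015
grip_force: 87.8
```

Run:
```python
from d import *
np.set_printoptions(precision=4,suppress=True)
s=readout.get_state();p,Rm=tool(s);print(p,s["tcp_rot"],s["ft_force"],"yaw",np.degrees(np.arctan2(Rm[1,0],Rm[0,0])))
print("to tilt pose, tool cm",Rm.T@(np.array([.4325,.140,.1557])-p)*100)
im=viewer.snapshot("side");cv2.imwrite("pics/side7.png",im)
# yellow rocker state now
c=im[160:176,262:282].astype(int);Y=np.clip((c[...,1]+c[...,2])//2-c[...,0],0,999)
for i,r in enumerate(Y): print(160+i,r)
a=cv2.imread("pics/side0.png").astype(int);g=np.abs(a-im.astype(int)).sum(2)
for d in(26,28,30):
  t=np.radians(d);print(d,proj("side",p+Rm@tip(t))[0],proj("side",p+Rm@[.041*np.sin(t),0,-.019+.041*np.cos(t)])[0])
u=proj("side",p+Rm@tip(np.radians(28)))[0].astype(int);print(u)
for r in range(u[1]-10,u[1]+5): print(r,u[0]-8,g[r,u[0]-8:u[0]+16])
```

```text
[0.4341 0.139  0.2576] [-0.      0.9819  0.1894  0.0002] [-0.3898 -0.2877 -0.4598] yaw 21.840761449524205
to tilt pose, tool cm [-0.1124 -0.1502 10.1882]
160 [2 2 3 3 3 4 2 0 0 0 0 0 2 0 0 0 0 0 0 1]
161 [4 5 3 3 3 4 0 0 0 0 0 0 0 0 1 0 0 0 0 0]
162 [3 2 4 4 3 5 1 0 0 1 0 0 1 0 0 0 0 0 0 0]
163 [3 2 5 3 2 2 2 0 0 0 0 0 0 0 0 1 0 0 0 0]
164 [3 3 1 3 4 2 1 0 0 0 0 1 0 0 0 0 0 1 0 0]
165 [3 5 3 3 2 1 0 0 0 0 0 0 0 0 0 0 0 0 1 0]
166 [4 3 4 2 0 1 0 0 0 0 0 0 1 1 0 0 0 0 0 1]
167 [4 4 2 2 2 1 0 0 0 0 1 0 0 0 0 0 0 0 0 0]
168 [2 5 3 3 0 0 0 0 0 0 0 0 1 0 0 0 0 0 0 1]
169 [2 2 1 0 0 0 0 0 1 0 0 1 0 0 0 0 0 0 0 4]
170 [ 2  1  0  0  0  2  0  0  1  0  0  0  0  1  0  0  0  0  7 12]
171 [ 0  1  0  1  1  0  0  0  0  1  0  0  0  1  1  0  0  0  8 16]
172 [ 3  2  2  0  0  0  0  0  0  0  0  0  0  0  0  0  1  0  5 12]
173 [ 0  2  2  0  1  0  0  0  0  0  0  0  0  1  1  0  0  0  4 11]
174 [0 1 3 2 0 0 0 0 0 0 0 0 0 0 0 0 1 0 3 7]
175 [0 1 1 2 2 0 0 0 0 0 0 0 0 0 0 1 1 0 0 4]
26 [255.6299 207.3691] [267.8186 189.2676]
28 [254.3103 206.7164] [267.3108 189.0107]
30 [253.0133 206.0295] [266.8125 188.7404]
[
[... 838 characters left out ...]

   7   8   8  14  13   7]
204 246 [  4   2   8  10   3  11   4   4  65 172 189 109  10   4   5  11  16  15
  18   6  12  10   6  21]
205 246 [  7   3   2   4   1   4  14  47 122 186 123  34   3   3  19   9  13  11
  10  10  18  24  43  43]
206 246 [  2   7   7   3   3   4  11 109 202 151  27  12   8  10   8   7   5   9
  13  27  41  47  39  33]
207 246 [  3   2  12   8  13   9  17  63 120  61  20   4  13   1   6  15   8  20
  47  40  41  48  45  49]
208 246 [11  5 14 11 12 10  5 10 15  6 16 18 11  4 10 33 39 46 47 51 42 53 48 39]
209 246 [ 0  3  7 20 15  6  6  9 22 13  8 17 29 34 37 39 40 50 44 56 46 44 47 54]
210 246 [ 6 11  3  5 11 10 16  9  8  9 31 36 38 47 48 49 45 44 46 45 48 41 36 50]
```

>>> jog_arm:
  delta_pos:
    - [-0.1, -0.15, 3]
    - [0, 0, 3]
    - [0, 0, 2]
    - [0, 0, 0]
    - [0, 0, 0]
  turn: [0, 0, 0, 0, 0]
  grip: [1.2, 1.2, 1.2, 1.2, 1.2]

```text
clock: 15.85
tcp_pos: [0.4334, 0.1402, 0.178]
tcp_rot: [-0.0, 0.982, 0.19, 0.001]
ft_force: [-0.2, -0.6, -0.7]
gripper_width: 0.0149
grip_force: 87.9
```

Run:
```python
from d import *
np.set_printoptions(precision=4,suppress=True)
s=readout.get_state();p,Rm=tool(s);print(p,s["ft_force"])
print("to tilt pose, tool cm",Rm.T@(np.array([.4325,.140,.1557])-p)*100)
im=viewer.snapshot("side");t=np.radians(28)
T=p+Rm@tip(t);print("tip",T,proj("side",T)[0],"hole model",proj("side",[.4803,.1600,.09])[0], "c4 hole",plane("side",(254.6,233.4),.09))
G=cv2.cvtColor(im,cv2.COLOR_BGR2GRAY).astype(int)
for r in range(222,240): print(r,246,G[r,246:268])
```

```text
[0.4334 0.1402 0.178 ] [-0.2236 -0.5727 -0.7332]
to tilt pose, tool cm [-0.0962 -0.0182  2.2271]
tip [0.4813 0.1595 0.1001] [254.2204 230.0845] hole model [254.4524 233.1199] c4 hole [0.4794 0.1607 0.09  ]
222 246 [150 146 145 148 152 154 153 144 143 146 150 150 146 138 124 117 129 111
 103 122 133 133]
223 246 [141 140 145 145 146 145 146 143 146 146 149 146 141 126 111 119 114 102
 119 130 133 131]
224 246 [136 137 141 144 142 142 140 141 143 144 142 138 133 115 111 108  97 116
 129 133 132 128]
225 246 [135 135 139 139 142 144 142 139 139 140 142 133 118 110 126 120 117 131
 134 133 129 126]
226 246 [136 136 136 138 138 140 142 139 140 138 133 123 110 133 136 131 132 137
 136 136 134 126]
227 246 [133 136 138 136 135 138 140 145 142 134 128 110 125 138 137 139 135 135
 136 126 104 102]
228 246 [130 131 135 136 136 135 138 139 140 132 116 117 136 141 142 137 137 125
 103  96  87  89]
229 246 [132 130 133 133 135 137 134 139 135 119 113 134 138 128 106 106 103 101
  86 103 125 129]
230 246 [135 130 131 130 134 136 138 137 124 106 115 109 107  98  85 105 129 128
 127 131 136 136]
231
[... 187 characters left out ...]
37 138]
233 246 [139 134 133 131 119 114  93  80  81  75  76 102 127 141 142 142 141 140
 141 140 139 133]
234 246 [137 141 133 121 118 114  99  77  82  83  84 100 130 139 142 142 140 139
 140 142 139 132]
235 246 [135 131 128 120 123 131 122 103  99 102 108 119 130 138 138 141 144 144
 141 139 139 127]
236 246 [127 126 131 136 131 133 130 129 126 123 124 125 126 132 136 137 138 144
 143 142 135 112]
237 246 [127 127 126 133 143 136 133 134 132 132 129 129 127 124 130 131 136 139
 143 145 132  89]
238 246 [129 127 128 131 139 137 138 132 134 133 132 131 130 128 124 127 134 136
 139 137 116  71]
239 246 [128 126 131 140 140 141 141 140 134 134 135 132 130 132 128 125 126 129
 125 123  99  68]
```

>>> jog_arm:
  delta_pos:
    - [-0.1, 0, 1.2]
    - [0, 0, 1.0]
    - [0, 0, 0]
    - [0.5, 0, 0]
    - [0.6, 0, 0]
    - [0.7, 0, 0]
    - [0.7, 0, 0]
    - [0.7, 0, 0]
    - [0.7, 0, 0]
    - [0, 0, 0]
  turn: [0, 0, 0, 0, 0, 0, 0, 0, 0, 0]
  grip: [1.5, 1.5, 1.5, 1.5, 1.5, 1.5, 1.5, 1.5, 1.5, 1.5]
  grip_force: 30

```text
clock: 17.15
tcp_pos: [0.4644, 0.1533, 0.154]
tcp_rot: [0.0, 0.982, 0.191, -0.004]
ft_force: [-5.1, -1.7, 0.6]
gripper_width: 0.0152
grip_force: 60.2
```

```bash
python3 -c "
from workcell import readout;s=readout.get_state();print({k:s[k].round(4) if hasattr(s[k],'round') else s[k] for k in s})"
```

```text
{'clock': 17.15, 'q': array([ 2.3280e-01,  2.6960e-01,  1.7841e+00, -4.0000e-04,  1.0965e+00,
        1.4197e+00]), 'qvel': array([-0.0012, -0.0064,  0.01  ,  0.0002, -0.0089, -0.0007]), 'joint_efforts': array([-6.47000e-02, -3.95458e+01, -2.51754e+01,  1.36100e-01,
       -2.27950e+00,  1.80000e-02]), 'tcp_pos': array([0.4644, 0.1533, 0.154 ]), 'tcp_rot': array([ 3.000e-04,  9.816e-01,  1.909e-01, -4.300e-03]), 'ft_force': array([-5.0773, -1.7299,  0.5627]), 'ft_torque': array([-0.3768,  1.2049,  0.0199]), 'grip_force': 60.15391945838928, 'gripper_width': 0.015249513245983982}
```

>>> jog_arm:
  delta_pos:
    - [0.7, 0, 0]
    - [0.7, 0, 0]
    - [0.7, 0, 0]
    - [0, 0, 0]
    - [0, 0, 0]
  turn: [0, 0, 0, 0, 0]
  grip: [1.5, 1.5, 1.5, 1.5, 1.5]

```text
clock: 17.77
tcp_pos: [0.4845, 0.1614, 0.1543]
tcp_rot: [0.0, 0.982, 0.191, -0.003]
ft_force: [-5.2, -1.3, 0.9]
gripper_width: 0.0152
grip_force: 59.8
```

Run:
```python
from d import *
np.set_printoptions(precision=4,suppress=True)
s=readout.get_state();p,Rm=tool(s);print(p,s["ft_force"],s["ft_torque"])
im=viewer.snapshot("side");cv2.imwrite("pics/side8.png",im)
for d in(-6,-3,0,3,6,9):
  t=np.radians(d);print(d,"z.125",proj("side",p+Rm@[np.sin(t)*.050,0,-.019+.050*np.cos(t)])[0],"z.09",proj("side",p+Rm@[np.sin(t)*.08,0,-.019+.08*np.cos(t)])[0])
G=cv2.cvtColor(im,cv2.COLOR_BGR2GRAY).astype(int)
for r in range(214,238): print(r,246,G[r,246:268])
```

```text
[0.4845 0.1614 0.1543] [-5.2078 -1.2504  0.9073] [-0.3385  1.2164 -0.0558]
-6 z.125 [254.8491 223.7127] z.09 [256.0583 232.1936]
-3 z.125 [253.8669 223.6783] z.09 [254.5096 232.1348]
0 z.125 [252.8823 223.6047] z.09 [252.9578 232.0153]
3 z.125 [251.8978 223.4922] z.09 [251.4067 231.8353]
6 z.125 [250.9159 223.341 ] z.09 [249.8599 231.5954]
9 z.125 [249.9391 223.1515] z.09 [248.3211 231.2961]
214 246 [ 78 104 116  86  31  32  31  30  42  68  96 122 147 152 149 148 148 150
 153 148 146 145]
215 246 [131 130 124  83  32  33  31  31  43  70  98 130 151 148 147 148 148 150
 149 147 145 143]
216 246 [141 136 127  87  28  31  26  32  42  69 108 139 148 145 147 149 150 148
 148 146 142 134]
217 246 [139 140 135 105  44  38  37  26  41  70 100 129 146 146 145 149 151 149
 147 144 137 114]
218 246 [141 141 143 126  90  77  76  74  75  81  92 107 133 147 150 150 150 147
 145 137 120 103]
219 246 [144 145 148 130  96  82  83  83  80  82  86  98 128 150 149 148 147 144
 139 123 103 112]
220 246 [147 148 144 139 109  82  83  80  79  79  86  93 123 150 149 147 145 142
 128 107 110 129]
221 246 [152
[... 970 characters left out ...]
85  87]
231 246 [132 135 133 133 130 129 119 110  91 100 125 117  91 107 129 127 130 119
 105 118  87  84]
232 246 [134 132 133 132 130 124 112 107  81  89 112 121 127 138 145 139 139 136
 133 135 130 128]
233 246 [138 132 122 125 122 112 103 110  79  74  92 104 128 143 144 143 141 139
 139 142 138 136]
234 246 [129 131 121 123 130 123 112 108  78  71  88 101 129 138 141 142 144 139
 140 141 140 131]
235 246 [135 138 138 135 132 130 123 114  98  91 109 121 129 129 134 136 143 145
 142 139 139 126]
236 246 [142 140 141 142 135 124 123 122 118 113 119 123 126 127 125 130 134 135
 136 133 132 113]
237 246 [144 141 140 140 133 126 123 123 122 123 120 120 124 126 125 125 127 130
 132 132 121  89]
```

The shaft is vertical again, at image columns 252.6–253 over rows 225–232. Next I centre it over the hole and lower it.

>>> jog_arm:
  delta_pos:
    - [-0.4, 0, 0]
    - [0, 0, 1]
    - [0, 0, 1.5]
    - [0, 0, 1]
    - [0, 0, 0.3]
    - [0, 0, 0]
    - [0, 0, 0]
  turn: [0, 0, 0, 0, 0, 0, 0]
  grip: [1.5, 1.5, 1.5, 1.5, 1.5, 1.5, 1.5]

```text
clock: 18.7
tcp_pos: [0.4837, 0.1606, 0.1171]
tcp_rot: [0.0, 0.982, 0.191, -0.0]
ft_force: [-1.4, -1.4, -1.4]
gripper_width: 0.0155
grip_force: 59.6
```

>>> jog_arm:
  delta_pos:
    - [0, 0, 0.25]
    - [0, 0, 0]
    - [0, 0, 0]
  turn: [0, 0, 0]
  grip: [1.5, 1.5, 1.5]

```text
clock: 19.08
tcp_pos: [0.4837, 0.1606, 0.1148]
tcp_rot: [-0.0, 0.982, 0.191, 0.0]
ft_force: [-1.9, -0.0, -0.7]
gripper_width: 0.0153
grip_force: 59.7
```

>>> jog_arm:
  delta_pos:
    - [-0.3, 0, 0.1]
    - [0, 0, 0.2]
    - [0, 0, 0.1]
    - [0, 0, 0]
  turn: [0, 0, 0, 0]
  grip: [1.5, 1.5, 1.5, 1.5]

```text
clock: 19.58
tcp_pos: [0.4821, 0.1597, 0.1117]
tcp_rot: [-0.0, 0.982, 0.191, 0.001]
ft_force: [-1.3, -0.1, 5.2]
gripper_width: 0.0154
grip_force: 60.8
```

>>> jog_arm:
  delta_pos:
    - [0, 0, 0]
    - [0, 0, 0]
    - [0, 0, 0]
    - [0, 0, 0]
    - [0, 0, -1]
    - [0, 0, -3]
    - [0, 0, -4]
    - [0, 0, -4]
    - [-4, 0, -2]
    - [-4, 0, 0]
    - [0, 0, 0]
    - [0, 0, 0]
  turn: [0, 0, 0, 0, 0, 0, 0, 0, 0, 0, 0, 0]
  grip: [2, 3, 5, 6, 6, 6, 6, 6, 6, 6, 6, 6]

```text
clock: 21.08
tcp_pos: [0.4075, 0.1297, 0.2515]
tcp_rot: [-0.0, 0.982, 0.191, 0.001]
ft_force: [-0.2, -1.7, -0.2]
gripper_width: 0.0598
grip_force: 0.0
```

Run:
```python
from h import *
s=readout.get_state();print(s["tcp_pos"],s["ft_force"],s["gripper_width"])
im=viewer.snapshot("side");t=viewer.snapshot("top");cv2.imwrite("pics/top9.png",t);cv2.imwrite("pics/side9.png",im)
a=cv2.resize(im[130:245,200:310],None,fx=5,fy=5,interpolation=cv2.INTER_CUBIC)
cv2.imwrite("pics/c9.png",a)
```

```text
[0.40753757 0.12972713 0.25148733] [-0.244741   -1.69368172 -0.23746688] 0.05980754343285406
```

View pics/c9.png

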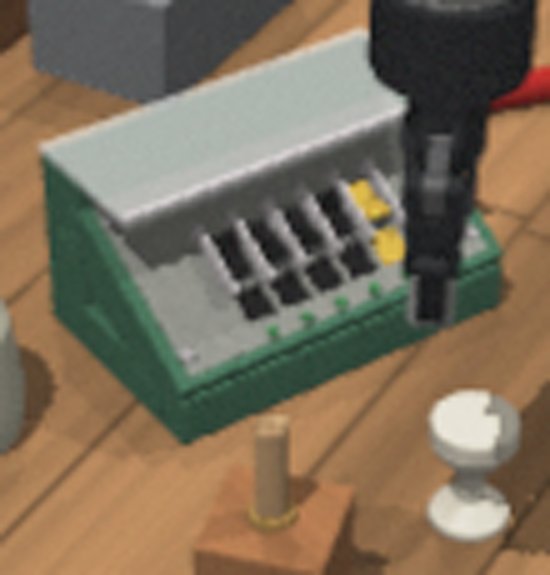

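The stylus stands upright on its collar at (270,480), clear of the gripper, and the yellow rocker shows flipped at (370,200). One numeric check, then I hand in.

Run:
```python
from h import *
a=cv2.imread("pics/side0.png").astype(int);b=cv2.imread("pics/side9.png").astype(int)
f=lambda im:np.clip((im[164:176,266:280,1]+im[164:176,266:280,2])//2-im[164:176,266:280,0],0,999)
print(f(cv2.imread("pics/side6.png").astype(int)));print(f(b))
w=lambda im:[(r,np.flatnonzero(np.abs(im[r,243:268]-[105,140,165]).sum(1)<0).size) for r in()]
print("handle/stand diff",np.abs(a-b).sum(2)[210:242,245:268].mean(), np.abs(a-b).sum(2)[250:262,245:268].mean())
```

```text
[[  2   3   4   4   2   1   1   0   1   2   2   3   4   6]
 [  1   1   2   3   3   1   0   0   1   2   3   6   6   7]
 [  0   1   3   6  13   1   9  16   0   1   2   4   6   5]
 [  1   2   1  25  85  41  46  53  16   1   2   2   4   5]
 [  0   2   2  25  92 119 120 117  82  19   2   2   4   4]
 [  0   0   0   7  45 131 131 126 106  60  17   1   2   4]
 [  0   1   1   1  26  94 128 123 125 117  86  24   2   3]
 [  1   0   0   2   8  41  94 128 128 128 125  95  24   2]
 [  0   0   0   2   0   9  35 124 132 131 109  84  19   2]
 [  1   1   0   0   0   2  16  68  93  76  46  23   4   2]
 [  0   0   0   0   0   2   6  13  16   8   3   3   4   2]
 [  2   0   0   0   1   0   3   1   2   2  29  56  49  34]]
[[  3   3   3   3   3   4   2   0   2   2   3   3   4   6]
 [  0   2   2   3   2   5  10   8   1   2   3   5   8   7]
 [  0   1   2   5  32  76 105  58   0   0   2   5   7   7]
 [  1   0   1  27 113 120 125 100  29   1   2   4   8   6]
 [  0   1   1  27  93 127 127 119  75  18   2   5   6   6]
 [  1   0   0   7  43 125 126 122  97  55  16   2   3   5]
 [  1   1   0   1  25  92 124 117 120 112  80  20   3   3]
 [  1   0   0   1   8  39  92 122 125 124 121  89  23   2]
 [  1   2   0   0   1   7  36 118 127 125 102  79  18   1]
 [  0   1   0   0   0   1  16  67  92  71  43  21   4   2]
 [  3   2   0   0   0   2   5  14  19   8   2   1   3   1]
 [  1   1   0   0   2   2   2   2   2   3  29  53  48  31]]
handle/stand diff 33.75951086956522 6.880434782608695
```

The rocker looks the same as when it was held on its stop, so I'm handing in.

```bash
python3 -c "
from workcell import job;print(job.close_job())"
```

```text
the job is handed in; nothing more can be done
None
```

The yellow rocker was pressed home against its stop (about 27 N), the stylus is back upright on its collar and released, and the job was handed in at about 21 s; the first press landed on the rocker's outer edge, so I backed off and pressed again.

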